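Make up two painting kits for the workshop

ROBOT

A 6-joint arm with a two-finger parallel gripper is mounted at the origin on the work surface. World frame = base frame: x ahead of the robot, y to its left, z up, the work surface at z = 0. Lengths are in m, angles in degrees, forces in N, time in s.
With the tool pointing down it reaches from about 0.35 to 0.95 m from the base axis. Payload 17.4 kg.
Tool frame: the origin (TCP) lies midway between the tips of the shut fingers; the grasp point (between the pads) lies robot.grip_depth behind it (robot.grip_depth is the distance from the TCP to the grasp point, in m); z points along the fingers, y is the line along which they close (so a half turn about z gives the same grasp; the last joint's range is limited). The gripper opens to 93 mm and grips with 3 to 60 N. Pads are 15 mm wide; open, the fingers measure 128 mm over their backs; the gripper's body (75 mm by 188 mm) begins 65 mm behind the grasp point.
Start: joints at [-73.728, 6.646, 82.598, -0, 90.757, -2.166], TCP at [0.213, -0.64, 0.219] pointing down, gripper open.
Joint ranges: [-162.19, 162.19], [-47.58, 125.68], [4.15, 143.07], [-65.23, 245.23], [0.69, 171.88], [-170.13, 170.13]. Speed limits (degrees/s): [108.29, 108.29, 127.2, 180, 180, 180].

INTERFACE

Orientations are given as [roll, pitch, yaw] about the fixed x, y, z axes, in that order (R = Rz(yaw) Ry(pitch) Rx(roll)).
In Python, from station import robot, vision, workorder gives the robot as it stands.
- The arm moves only by the tool send_rows, never from a script. Its argument "deltas" is a list of rows, each a list of 7 numbers: the shift along the tool's x, y, z in cm, then the turn, a rotation vector about the tool's x, y, z in rad, then the finger opening in cm, from 0 to 9.3. In form: [[dx, dy, dz, wx, wy, wz, claw], ...]. A call has 1 to 20 rows; each row shifts and turns the commanded pose from where the row before left it, along the tool's axes as they then stand; what a row does not reach is not made up. A row lasts 1/12 s, in which the tool goes at most 41.7 mm and 7.16 degrees, less where a joint would pass 70% of its speed; a pose out of reach is approached as far as the arm can. A call is refused whole if a number of a shift passes 4.17 or a number of a turn 0.125, either way. A call with a gripper value outside its range is refused whole. The fingers move at their own pace and stop on an object; "squeeze" is the grip in N (left out, the last holds). Time passes only in rows, so rows that do not move let the fingers close. It gives the time, the measured TCP pose, the force, the opening and the grip force at its end, in the units of the state.
- robot.get_obs(): the state, without advancing time (a new reading comes with each control period).
- vision.read_camera(name): name is "scene" or "top" or "wrist"; returns a dict with "img" (480x640x3 uint8, red, green, blue), "mtx" (3x3 intrinsics, pixels), "dist_coeffs" ([k1, k2, p1, p2, k3] as OpenCV has them; the pictures are not rectified), "world_from_camera" (4x4, takes a point from camera to world coordinates); the wrist camera has in their place "T_tool_cam" (4x4, takes a point from camera to tool coordinates, whose origin is the TCP and whose axes are the flange's). Camera axes: x right, y down, z forward; pixel columns grow to the right and rows downward; lengths in m; the calibration is good to about 2 mm. A picture is of the moment at which its call begins: read the wrist's pose just before it. There is no depth.
- workorder.sign_off(): hands the job in; it is judged then, once.
The state is a dict: "clock": time; "joints": joint angles; "dq": joint speeds; "joint_torque": joint torques, N m; "ee_pos": TCP position; "eef_rot": TCP orientation; "force": force on the tool from outside, world axes, zero at the start; "moment": the same for the moment, N m; "opening": opening from 0.0 (shut) to 1.0 (fully open); "grip_force": force on a finger pad.
Only numpy, scipy, OpenCV 4.12 (cv2) and the standard library are available. Lean on these libraries where they do the work, as an engineer would, in place of code of your own. Each camera call takes 0.05 s, during which the arm holds its last target. There are 200 camera calls.

TASK

Make up two painting kits from the stock in the middle of the table. Into the blue tray put the wooden duck in the long bay and the yellow and the green paint pot in the two small bays, one in each, whichever way round; into the white tray put the wooden car in the long bay and the red paint pot in either small bay. Stand everything upright and flat on the floor of its own bay, clear of rims and partitions, let go, and leave the house and the blue and black pots where they stand.

Things in the scene. Friction and masses are not known exactly. Their poses are not given: they have to be found in the camera images.
- tray_blue: Blue kit tray, fixed, 190 (x) x 162 (y) x 12 mm: floor 5 mm thick, rim and partitions 4 mm thick, 7 mm above the floor. Origin: centre of its underside; x roughly away from the robot, z up. One long figure bay, inside 100 (x) x 154 (y) mm, centre x -41, y 0; beyond it two pot bays, inside 78 (x) x 75 (y) mm, centres x +52, y +39.5 and -39.5 mm.
- tray_white: White kit tray, fixed, 190 (x) x 162 (y) x 12 mm: floor 5 mm thick, rim and partitions 4 mm thick, 7 mm above the floor. Origin: centre of its underside; x roughly away from the robot, z up. One long figure bay, inside 100 (x) x 154 (y) mm, centre x -41, y 0; beyond it two pot bays, inside 78 (x) x 75 (y) mm, centres x +52, y +39.5 and -39.5 mm.
- duck_center (a point): Raw wooden toy duck on a foot board, 100 mm long; body 90 mm long, 48 mm wide, flat-sided, back 52 mm high; head in front up to 77 mm; about 120 g. The point: mid-body, 30 mm above the underside; x to the beak, y across, z up. It goes in a figure bay with its length along tray y, facing either way.
- car_center (a point): Raw wooden toy car with four dark fixed wheels (29 mm before and behind the middle, up to 26 mm high, 49 mm over them): 96 mm long, sides 44 mm apart, roof 57 mm high; about 120 g. The point: the middle, 28 mm above the underside; x to the bonnet, y across, z up. It goes in a figure bay with its length along tray y, facing either way.
- pot_yellow_center (a point): Yellow paint pot, closed, upright, round: 56 mm high, 42 mm across (lid 44 mm, from 44 mm up), lid and side of this colour with a white band round the side; about 70 g. The point is its centre, 28 mm above its underside; z up.
- pot_green_center (a point): Green paint pot, closed, upright, round: 56 mm high, 42 mm across (lid 44 mm, from 44 mm up), lid and side of this colour with a white band round the side; about 70 g. The point is its centre, 28 mm above its underside; z up.
- pot_red_center (a point): Red paint pot, closed, upright, round: 56 mm high, 42 mm across (lid 44 mm, from 44 mm up), lid and side of this colour with a white band round the side; about 70 g. The point is its centre, 28 mm above its underside; z up.
- pot_blue_center (a point): Blue paint pot, closed, upright, round: 56 mm high, 42 mm across (lid 44 mm, from 44 mm up), lid and side of this colour with a white band round the side; about 70 g. The point is its centre, 28 mm above its underside; z up. Not wanted in either kit: it stays where it stands.
- pot_black_center (a point): Black paint pot, closed, upright, round: 56 mm high, 42 mm across (lid 44 mm, from 44 mm up), lid and side of this colour with a white band round the side; about 70 g. The point is its centre, 28 mm above its underside; z up. Not wanted in either kit: it stays where it stands.
- house_center (a point): Raw wooden toy house with a pitched roof, 60 x 50 mm, 72 mm high, standing among the stock. The point is 30 mm above its underside, in the middle; z up. Not wanted in either kit: it stays where it stands.
Things that resemble listed ones, but are neither listed nor needed, are in the scene too. Of the things shaped like the part that bears pot_green_center, the green one is meant.

How it is judged:
By the outcome, as a careful person would: the job done as asked, in the order asked, and still so for the second after the job is handed in, with the robot touching nothing.
It also fails if it takes over 128 s, if anything falls off the work surface, if the arm or the gripper's body presses on something with over 40 N, if the wrist force passes 120 N, or if a joint passes its speed limit or range.

## Working session

There is one attempt and no reset: what is moved stays moved. The work goes in short steps, Python scripts to look and compute and a tool call to move; the robot and the scene stay as the last step left them, time stands still between calls to the robot, and variables do not carry over. Pictures are saved under pics/ and viewed, at most 14 in all, crops included, and the job is handed in when it is done.

Besides the shell and the picture viewer there is one more tool, called after "Call:" as name(argument=value, ...) on one line, values as JSON. send_rows: Moves the arm, as the interface text tells. Its arguments: {"type":"object","properties":{"deltas":{"type":"array","items":{"type":"array","items":{"type":"number"}}},"squeeze":{"type":"number"}},"required":["deltas"]}

```bash
ls; mkdir -p pics
python3 - <<'E'
from station import robot, vision, workorder
import cv2
print(robot.get_obs(), robot.grip_depth)
for n in ["scene","top"]:
    c=vision.read_camera(n); cv2.imwrite(f"pics/{n}0.png",c["img"][:,:,::-1]); print(n,c["mtx"],c["dist_coeffs"],c["world_from_camera"])
c=vision.read_camera("wrist"); print(c["mtx"],c["dist_coeffs"],c["T_tool_cam"])
E
```

```text
pics
{'clock': 0.0, 'joints': array([-7.37278159e+01,  6.67506599e+00,  8.26354980e+01, -7.23272601e-04,
        9.07554551e+01, -2.16817599e+00]), 'dq': array([-0.05330258, -0.10277337, -0.10956916,  0.00857376, -0.08056858,
       -0.04384825]), 'joint_torque': array([ 1.53597939e-03, -7.21272469e+01, -6.22596002e+01,  7.82843702e-02,
        2.40857113e-02, -1.47157298e-04]), 'ee_pos': array([ 0.21342007, -0.64016463,  0.21789678]), 'eef_rot': array([-1.79934001e+02, -1.77498243e-03,  1.84403500e+01]), 'force': array([-0.22331202, -0.03543153,  0.45241241]), 'moment': array([-0.01847584,  0.01457958, -0.01319266]), 'grip_force': 0.0, 'opening': 1.0031931690311282} 0.0188
scene [[519.41395283   0.         324.6432784 ]
 [  0.         519.41395283 233.86601109]
 [  0.           0.           1.        ]] [-0.04939607  0.          0.          0.          0.        ] [[-0.72125617  0.51561881 -0.4625222   1.02285826]
 [ 0.69240819  0.51839557 -0.50183358  0.55615713]
 [-0.01898538 -0.68220472 -0.73091469  0.84775494]
 [ 0.          0.          0.          1.        ]]
top [[477.4867004
[... 202 characters left out ...]
478e-01  1.77044150e-01  3.81813629e-01]
 [-9.99964332e-01 -8.44262427e-03  2.37225121e-04  5.44657646e-03]
 [ 1.26124799e-03 -1.77039816e-01 -9.84202882e-01  8.67166785e-01]
 [ 0.00000000e+00  0.00000000e+00  0.00000000e+00  1.00000000e+00]]
[[423.50545366   0.         321.56128063]
 [  0.         423.50545366 240.47052995]
 [  0.           0.           1.        ]] [-0.05375029  0.          0.          0.          0.        ] [[-3.21700357e-05 -9.61795538e-01 -2.73768775e-01  7.77129362e-02]
 [ 9.99999999e-01 -2.93701047e-05 -1.43259584e-05  3.50977674e-04]
 [ 5.73802524e-06 -2.73768775e-01  9.61795538e-01 -1.65713880e-01]
 [ 0.00000000e+00  0.00000000e+00  0.00000000e+00  1.00000000e+00]]
```

View pics/top0.png

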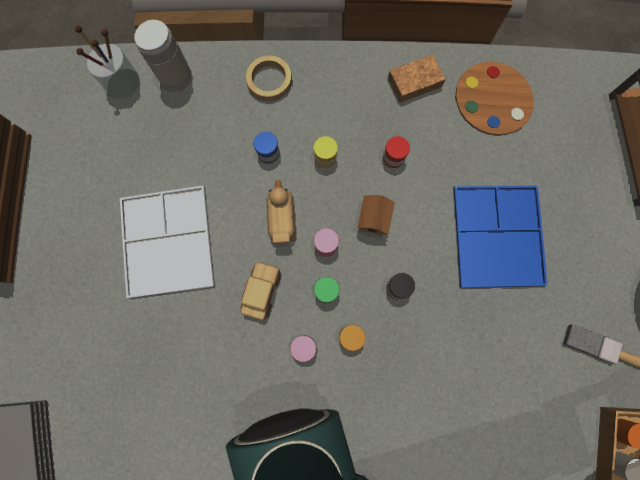

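View pics/scene0.png

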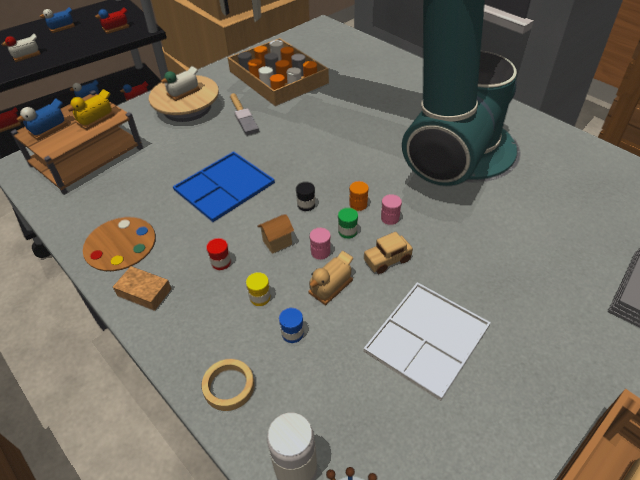

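Top view: blue tray (500,237), white tray (167,242), duck (281,215), car (260,291), yellow (326,149), red (397,149), green (327,290), blue pot (266,145), black (401,286), house (376,214).
Possible confusions:
- **Yellow pot:** the orange pot (352,338) and the palette blob (472,82).
- **Red pot:** the pink pots (326,241) and (303,349), and the palette blob (493,72).
- **Green pot:** the palette blob (471,106).
- **Duck:** the painted ducks on the rack, seen in the scene view at (40,118), (90,108) and (183,82). The wanted duck is the raw wooden one.

I'll measure and check with one close crop.

```bash
cat > h.py <<'E'
import numpy as np, cv2
from station import robot, vision, workorder
from scipy.spatial.transform import Rotation as Ro
def cam(n):
    if n=="wrist":
        o=robot.get_obs(); c=vision.read_camera(n); T=np.eye(4)
        T[:3,:3]=Ro.from_euler("xyz",o["eef_rot"],degrees=True).as_matrix(); T[:3,3]=o["ee_pos"]
        c["W"]=T@c["T_tool_cam"]
    else:
        c=vision.read_camera(n); c["W"]=c["world_from_camera"]
    return c
def ray(c,px,z):
    p=cv2.undistortPoints(np.float32(px).reshape(-1,1,2),c["mtx"],c["dist_coeffs"])[:,0]
    d=np.c_[p,np.ones(len(p))]@c["W"][:3,:3].T; o=c["W"][:3,3]
    return (o+d*((np.reshape(z,(-1,1))-o[2])/d[:,2:]))
def blobs(c,lo,hi,amin=150):
    h=cv2.cvtColor(c["img"],cv2.COLOR_RGB2HSV); m=cv2.inRange(h,lo,hi)
    cs,_=cv2.findContours(m,cv2.RETR_EXTERNAL,cv2.CHAIN_APPROX_NONE)
    return sorted([k for k in cs if cv2.contourArea(k)>amin],key=cv2.contourArea,reverse=True)
def save(c,name,box=None,s=1):
    im=c["img"][:,:,::-1]
    if box: im=im[box[1]:box[3],box[0]:box[2]]
    cv2.imwrite("pics/"+name,cv2.resize(im,None,fx=s,fy=s,interpolation=cv2.INTER_CUBIC))
def tray(c,k):
    "quad of outer contour on z=0.012 -> centre, yaw of tray x"
    q=ray(c,cv2.boxPoints(cv2.minAreaRect(k)),0.012)[:,:2]
    h=cv2.approxPolyDP(cv2.convexHull(k),0.03*cv2.arcLength(k,True),True)[:,0]
    if len(h)==4: q=ray(c,h,0.012)[:,:2]
    e=np.roll(q,-1,0)-q; L=np.linalg.norm(e,axis=1); a=np.degrees(np.arctan2(e[:,1],e[:,0]))
    return q.mean(0).round(4),L.round(4),a.round(1)
E
python3 - <<'E'
from h import *
c=cam("top"); save(c,"crop.png",(230,120,430,370),2.4)
for n,lo,hi in [("yellow",(24,120,90),(34,255,255)),("green",(50,120,60),(80,255,255)),("red",(0,190,90),(4,255,255)),("red2",(172,190,90),(180,255,255)),("blue",(105,150,60),(122,255,255)),("orange/wood",(8,100,80),(23,255,255)),("white",(0,0,170),(180,45,255)),("black",(0,0,0),(180,255,45))]:
    for k in blobs(c,lo,hi):
        M=cv2.moments(k);u=M["m10"]/M["m00"];v=M["m01"]/M["m00"]
        if not(100<u<560 and 120<v<370): continue
        A=cv2.contourArea(k)
        if A>4000: print(n,"tray",*tray(c,k))
        else: print(n,(round(u),round(v)),A,ray(c,[cv2.minEnclosingCircle(k)[0]],.056)[0].round(4),cv2.minEnclosingCircle(k)[1],cv2.minAreaRect(k))
E
```

```text
yellow (325, 148) 387.0 [0.697  0.0054 0.056 ] 11.88507080078125 ((325.0, 147.5), (21.0, 22.0), 90.0)
green (326, 289) 430.5 [0.4433 0.0016 0.056 ] 12.359461784362793 ((326.5, 289.0), (24.0, 23.0), 90.0)
blue tray [ 0.5483 -0.3205] [0.1868 0.1604 0.1836 0.1584] [-178.3   91.3    1.1  -87.5]
blue (265, 143) 355.5 [0.7051 0.1137 0.056 ] 11.401854515075684 ((265.0, 142.5), (21.0, 22.0), 90.0)
orange/wood (258, 290) 1282.5 [0.4401 0.1146 0.056 ] 28.609539031982422 ((258.0416259765625, 290.0126037597656), (27.057689666748047, 54.231380462646484), 16.8583984375)
orange/wood (280, 214) 1254.5 [0.5787 0.0858 0.056 ] 31.259855270385742 ((279.9076232910156, 210.9752960205078), (62.18891906738281, 25.95237922668457), 86.53176879882812)
orange/wood (376, 213) 977.0 [ 0.5743 -0.0838  0.056 ] 21.783119201660156 ((376.1610107421875, 212.74879455566406), (31.219837188720703, 35.899322509765625), 12.094757080078125)
orange/wood (352, 337) 510.0 [ 0.3629 -0.0423  0.056 ] 13.251930236816406 ((352.0, 337.5), (25.0, 26.0), 90.0)
white tray [0.5335 0.2994] [0.1853 0.1582 0.1862 0.1585] [-171.2   98.8    8.9  -81.5]
white (325, 242) 203.0 [0.5285 0.0027 0.056 ] 11.04261589050293 ((324.0000305175781, 241.00003051757812), (21.21320343017578, 16.970561981201172), 45.0)
```

View pics/crop.png

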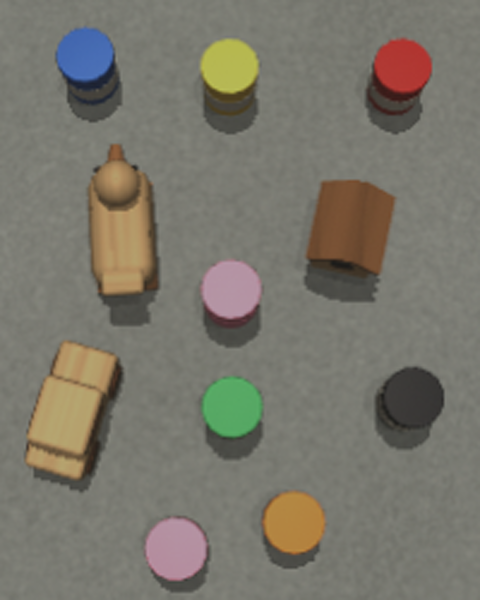

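The crop confirms the choice: raw wooden duck with its beak up at (120,225), raw car (70,410), yellow (230,67), red (402,67), green (232,407); pink and orange are the decoys. Moving above the duck now.

Call:
send_rows(deltas=[[0, 0, 0, 0, 0, 0.08, 9.3], [0, 0, 0, 0, 0, 0.08, 9.3], [0, 0, 0, 0, 0, 0.08, 9.3], [0, 0, 0, 0, 0, 0.08, 9.3], [1.6, -3.3, 0, 0, 0, 0, 9.3], [1.6, -3.3, 0, 0, 0, 0, 9.3], [1.6, -3.3, 0, 0, 0, 0, 9.3], [1.6, -3.3, 0, 0, 0, 0, 9.3], [1.6, -3.3, 0, 0, 0, 0, 9.3], [1.6, -3.3, 0, 0, 0, 0, 9.3], [1.6, -3.3, 0, 0, 0, 0, 9.3], [1.6, -3.3, 0, 0, 0, 0, 9.3], [1.6, -3.3, 0, 0, 0, 0, 9.3], [1.6, -3.3, 0, 0, 0, 0, 9.3], [1.6, -3.3, 0, 0, 0, 0, 9.3], [1.6, -3.3, 0, 0, 0, 0, 9.3], [1.6, -3.3, 0, 0, 0, 0, 9.3], [1.6, -3.3, 0, 0, 0, 0, 9.3], [1.6, -3.3, 0, 0, 0, 0, 9.3], [1.6, -3.3, 0, 0, 0, 0, 9.3]])

```text
clock: 1.87
ee_pos: [0.4688, -0.11, 0.2188]
eef_rot: [180.0, -0.0, 0.1]
force: [0.5, 0.0, -0.2]
opening: 0.997
grip_force: 0.0
```

Call:
send_rows(deltas=[[1.6, -3.3, 0, 0, 0, 0, 7], [1.6, -3.3, 0, 0, 0, 0, 7], [1.6, -3.3, 0, 0, 0, 0, 7], [1.6, -3.3, 0, 0, 0, 0, 7], [1.6, -3.3, 0, 0, 0, 0, 7], [0.5, -1.5, 0, 0, 0, 0, 7], [0, 0, 0, 0, 0, 0, 7], [0, 0, 0, 0, 0, 0, 7], [0, 0, 0, 0, 0, 0, 7]])

```text
clock: 2.62
ee_pos: [0.553, 0.0677, 0.2185]
eef_rot: [180.0, 0.0, 0.1]
force: [0.1, -1.2, 0.0]
opening: 0.753
grip_force: 0.0
```

Run:
```python
from h import *
c=cam("wrist"); save(c,"w1.png"); o=robot.get_obs(); print(o["ee_pos"],o["eef_rot"],o["opening"])
for k in blobs(c,(8,60,60),(23,255,255),1500): print(cv2.contourArea(k),cv2.minAreaRect(k),cv2.boundingRect(k))
```

```text
[0.552966   0.06741102 0.21870127] [ 1.79990138e+02 -5.50751324e-03  5.92160303e-02] 0.7545067110270919
6686.0 ((297.7642822265625, 183.70924377441406), (142.28329467773438, 59.47555160522461), 86.09950256347656) (266, 113, 64, 143)
5162.5 ((507.6170959472656, 189.3790740966797), (68.15605926513672, 82.1586685180664), 17.52556800842285) (464, 145, 89, 88)
2274.5 ((258.1470642089844, 348.9117736816406), (51.17501449584961, 52.63023376464844), 14.03624439239502) (230, 319, 59, 52)
```

View pics/w1.png

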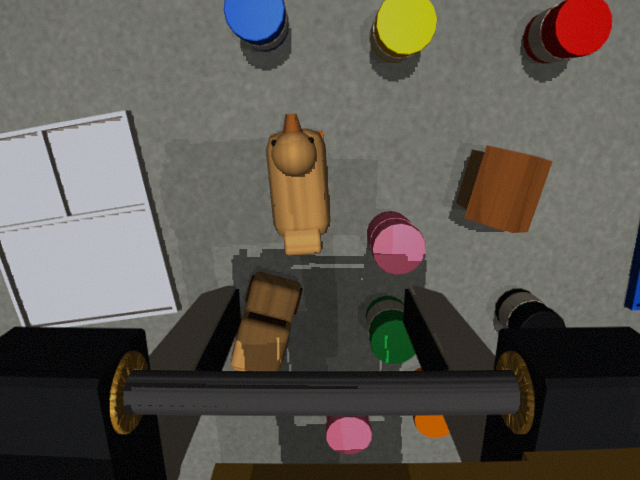

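The wrist view shows the duck at about (298,185), beak at (291,115), tail at (303,252), pink pot at (397,245). The pink pot is about 70 px to the right of the duck body.

Run:
```python
from h import *
c=cam("wrist")
k=[k for k in blobs(c,(8,60,60),(23,255,255),1500)][0]
m=np.zeros((480,640),np.uint8); cv2.drawContours(m,[k],-1,255,-1)
for v in range(170,230,10):
    u=np.flatnonzero(m[v]); print(v,u[0],u[-1],ray(c,[[u[0],v],[u[-1],v],[(u[0]+u[-1])/2,v]],.045)[:,:2].round(4).tolist())
print(ray(c,[[291,115],[303,252],[303,230],[295,128]],[.06,.05,.05,.05]).round(4))
c=cam("top")
k=[k for k in blobs(c,(170,150,60),(180,255,255))+blobs(c,(0,150,60),(6,255,255)) if cv2.contourArea(k)<700]
for q in k: print(cv2.minEnclosingCircle(q),ray(c,[cv2.minEnclosingCircle(q)[0]],.056).round(4))
```

```text
170 268 324 [[0.5925, 0.1103], [0.5925, 0.0657], [0.5925, 0.088]]
180 269 325 [[0.5845, 0.1098], [0.5845, 0.0648], [0.5845, 0.0873]]
190 270 326 [[0.5764, 0.1092], [0.5764, 0.064], [0.5764, 0.0866]]
200 271 327 [[0.5682, 0.1087], [0.5683, 0.0632], [0.5682, 0.0859]]
210 272 329 [[0.56, 0.1081], [0.56, 0.0615], [0.56, 0.0848]]
220 273 328 [[0.5516, 0.1075], [0.5516, 0.0623], [0.5516, 0.0849]]
[[0.6346 0.0902 0.06  ]
 [0.5256 0.0829 0.05  ]
 [0.5444 0.0827 0.05  ]
 [0.6251 0.088  0.05  ]]
((397.32672119140625, 147.70297241210938), 11.796945571899414) [[ 0.6983 -0.1249  0.056 ]]
```

Call:
send_rows(deltas=[[1.9, -1.9, 0, 0, 0, -0.075, 7], [0, 0, 3, 0, 0, 0, 7], [0, 0, 3, 0, 0, 0, 7], [0, 0, 3, 0, 0, 0, 7], [0, 0, 3, 0, 0, 0, 7], [0, 0, 3, 0, 0, 0, 7], [0, 0, 3, 0, 0, 0, 7], [0, 0, 1.5, 0, 0, 0, 7], [0, 0, 1, 0, 0, 0, 7], [0, 0, 0, 0, 0, 0, 7], [0, 0, 0, 0, 0, 0, 3.5], [0, 0, 0, 0, 0, 0, 3.5], [0, 0, 0, 0, 0, 0, 3.5], [0, 0, 0, 0, 0, 0, 3.5], [0, 0, 0, 0, 0, 0, 3.5], [0, 0, 0, 0, 0, 0, 3.5], [0, 0, 0, 0, 0, 0, 3.5], [0, 0, 0, 0, 0, 0, 3.5]], squeeze=20)

```text
clock: 4.27
ee_pos: [0.5728, 0.0873, 0.0149]
eef_rot: [180.0, -0.1, 4.4]
force: [-0.3, -1.6, 6.4]
opening: 0.517
grip_force: 20.0
```

Call:
send_rows(deltas=[[0, 0, -1, 0, 0, 0, 3.5], [0, 0, -3, 0, 0, 0, 3.5], [0, 0, -3, 0, 0, 0, 3.5], [0, 0, -3, 0, 0, 0, 3.5], [0, 0, -3, 0, 0, 0, 3.5], [-0.74, 3.1, 0, 0, 0, 0, 3.5], [-0.74, 3.1, 0, 0, 0, 0, 3.5], [-0.74, 3.1, 0, 0, 0, 0, 3.5], [-0.74, 3.1, 0, 0, 0, 0, 3.5], [-0.74, 3.1, 0, 0, 0, 0, 3.5], [-0.74, 3.1, 0, 0, 0, 0, 3.5], [-0.74, 3.1, 0, 0, 0, 0, 3.5], [-0.74, 3.1, 0, 0, 0, 0, 3.5], [-0.74, 3.1, 0, 0, 0, 0, 3.5], [-0.74, 3.1, 0, 0, 0, 0, 3.5], [-0.74, 3.1, 0, 0, 0, 0, 3.5], [-0.74, 3.1, 0, 0, 0, 0, 3.5], [-0.74, 3.1, 0, 0, 0, 0, 3.5], [0, 0, 0, 0, 0, -0.117, 3.5], [0, 0, 0, 0, 0, -0.117, 3.5]])

```text
clock: 5.93
ee_pos: [0.5066, -0.3235, 0.1442]
eef_rot: [-180.0, 0.0, 18.0]
force: [-0.5, -0.0, -1.3]
opening: 0.516
grip_force: 20.0
```

Call:
send_rows(deltas=[[0, 0, 0, 0, 0, -0.117, 3.5], [0, 0, 0, 0, 0, -0.117, 3.5], [0, 0, 0, 0, 0, -0.117, 3.5], [0, 0, 0, 0, 0, -0.117, 3.5], [0, 0, 0, 0, 0, -0.117, 3.5], [0, 0, 0, 0, 0, -0.117, 3.5], [0, 0, 0, 0, 0, -0.117, 3.5], [0, 0, 0, 0, 0, -0.117, 3.5], [0, 0, 0, 0, 0, -0.117, 3.5], [0, 0, 0, 0, 0, -0.117, 3.5], [0, 0, 0, 0, 0, -0.117, 3.5], [0, 0, 0, 0, 0, 0, 3.5], [0, 0, 0, 0, 0, 0, 3.5]])

```text
clock: 7.02
ee_pos: [0.5072, -0.3218, 0.1442]
eef_rot: [180.0, 0.0, 91.3]
force: [-0.5, 0.2, -1.2]
opening: 0.516
grip_force: 20.0
```

Run:
```python
from h import *
c=cam("wrist"); save(c,"w2.png"); o=robot.get_obs(); print(o["ee_pos"],o["eef_rot"],o["opening"])
for k in blobs(c,(105,120,40),(122,255,255),1500):
    M=cv2.moments(k); print(cv2.contourArea(k),cv2.boundingRect(k),cv2.minAreaRect(k)[2])
c=cam("top")
for k in blobs(c,(105,120,40),(122,255,255),3000): print(tray(c,k))
```

```text
[ 0.50717276 -0.32185698  0.14408693] [1.79986501e+02 6.88443233e-03 9.12996958e+01] 0.5187064192608786
36329.0 (243, 110, 277, 217) 0.381966233253479
(array([ 0.5474, -0.3075]), array([0.1946, 0.1086, 0.1854, 0.1623]), array([165.6,  92. ,   1.6, -87.6]))
```

View pics/w2.png

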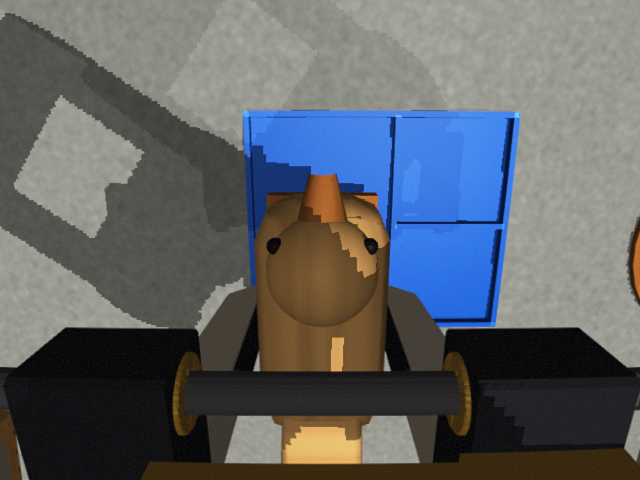

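The wrist view shows the duck held level, with its board front edge at (268–378,194) and the tray corners at (245,111), (519,112) and (496,326). Checking the alignment.

Run:
```python
from h import *
c=cam("wrist")
q=ray(c,[[245,111],[519,112],[496,326]],.012)[:,:2]; print(q.round(4),np.linalg.norm(q[1]-q[0]),np.linalg.norm(q[2]-q[1]))
ctr=(q[0]+q[2])/2; d=q[1]-q[0]; a=np.arctan2(d[1],d[0]); print("tray",ctr.round(4),np.degrees(a), "bay",(ctr-.041*np.array([np.cos(a),np.sin(a)])).round(4))
print("board front",ray(c,[[268,194],[378,193]],.137).round(4))
```

```text
[[ 0.4552 -0.2405]
 [ 0.6419 -0.2359]
 [ 0.6476 -0.397 ]] 0.18677257416783835 0.16115018094246178
tray [ 0.5514 -0.3187] 1.3946247928026587 bay [ 0.5104 -0.3197]
board front [[ 0.4857 -0.2754  0.137 ]
 [ 0.531  -0.2739  0.137 ]]
```

Call:
send_rows(deltas=[[0.4, 0.2, 0, 0, 0, 0, 3.5], [0, 0, 3, 0, 0, 0, 3.5], [0, 0, 3, 0, 0, 0, 3.5], [0, 0, 3, 0, 0, 0, 3.5], [0, 0, 2, 0, 0, 0, 3.5], [0, 0, 0.8, 0, 0, 0, 3.5], [0, 0, 0.5, 0, 0, 0, 3.5], [0, 0, 0, 0, 0, 0, 3.5], [0, 0, 0, 0, 0, 0, 3.5], [0, 0, 0.1, 0, 0, 0, 3.5], [0, 0, 0, 0, 0, 0, 3.5]])

```text
clock: 8.08
ee_pos: [0.5095, -0.3181, 0.0205]
eef_rot: [179.9, 0.0, 91.5]
force: [-0.7, -0.5, -1.5]
opening: 0.513
grip_force: 20.0
```

Call:
send_rows(deltas=[[0, 0, 0, 0, 0, 0, 6.2], [0, 0, 0, 0, 0, 0, 6.2], [0, 0, 0, 0, 0, 0, 6.2], [0, 0, 0, 0, 0, 0, 6.2], [0, 0, -1, 0, 0, 0, 6.2], [0, 0, -3, 0, 0, 0, 6.2], [0, 0, -3, 0, 0, 0, 6.2], [0, 0, -3, 0, 0, 0, 6.2], [0, 0, -4, 0, 0, 0, 7.5], [3.3, 2.45, 0, 0, 0, 0, 7.5], [3.3, 2.45, 0, 0, 0, 0, 7.5], [3.3, 2.45, 0, 0, 0, 0, 7.5], [3.3, 2.45, 0, 0, 0, 0, 7.5], [3.3, 2.45, 0, 0, 0, 0, 7.5], [3.3, 2.45, 0, 0, 0, 0, 7.5], [3.3, 2.45, 0, 0, 0, 0, 7.5], [3.3, 2.45, 0, 0, 0, 0, 7.5], [0, 0, 0, 0, 0, 0, 7.5], [0, 0, 0, 0, 0, 0, 7.5]])

```text
clock: 9.67
ee_pos: [0.6985, -0.0468, 0.1598]
eef_rot: [-180.0, -0.0, 91.7]
force: [-0.5, -0.4, 0.5]
opening: 0.808
grip_force: 0.0
```

```bash
cat >> h.py <<'E'
def tell(p,z,yaw=None):
    "shift in tool axes (cm) from here to world x,y with TCP height z"
    o=robot.get_obs(); R=Ro.from_euler("xyz",o["eef_rot"],degrees=True).as_matrix()
    print("at",o["ee_pos"].round(4),"yaw",o["eef_rot"][2].round(2),"shift cm",(100*R.T@(np.r_[p,z]-o["ee_pos"])).round(2))
E
python3 - <<'E'
from h import *
c=cam("wrist"); t=cam("top"); save(t,"t2.png",(430,150,580,320),3)
for k in blobs(c,(24,120,70),(34,255,255),800):
    (u,v),r=cv2.minEnclosingCircle(k); e=cv2.fitEllipse(k); print(cv2.boundingRect(k),(u,v,r),ray(c,[(u,v),e[0]],.056).round(4))
p=ray(c,[cv2.minEnclosingCircle(blobs(c,(24,120,70),(34,255,255),800)[0])[0]],.056)[0,:2]
tell(p,.013)
E
```

```text
(289, 121, 69, 70) (323.4857482910156, 155.67098999023438, 34.960060119628906) [[0.6997 0.0081 0.056 ]
 [0.6996 0.008  0.056 ]]
at [ 0.6976 -0.049   0.16  ] yaw 91.56 shift cm [ 5.7   0.36 14.7 ]
```

View pics/t2.png

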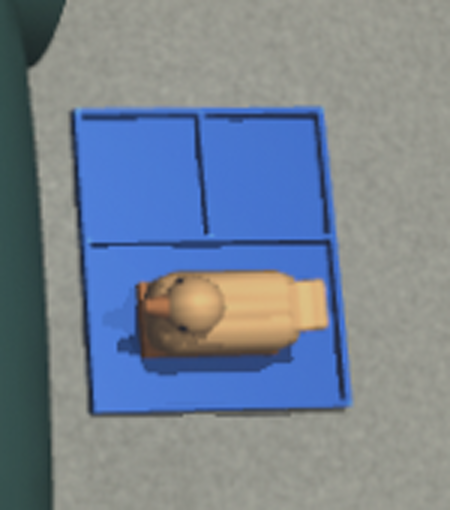

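The top crop shows the duck upright and centred in the long bay of the blue tray, (138–325,315) in the crop. Yellow pot next.

Call:
send_rows(deltas=[[2.75, 0.15, 0, 0, 0, 0, 7.5], [2.75, 0.15, 0, 0, 0, 0, 7.5], [0, 0, 3, 0, 0, 0, 7.5], [0, 0, 3, 0, 0, 0, 7.5], [0, 0, 3, 0, 0, 0, 7.5], [0, 0, 3, 0, 0, 0, 7.5], [0, 0, 1.7, 0, 0, 0, 7.5], [0, 0, 1, 0, 0, 0, 7.5], [0, 0, 0, 0, 0, 0, 7.5], [0, 0, 0, 0, 0, 0, 3], [0, 0, 0, 0, 0, 0, 3], [0, 0, 0, 0, 0, 0, 3], [0, 0, 0, 0, 0, 0, 3], [0, 0, 0, 0, 0, 0, 3], [0, 0, 0, 0, 0, 0, 3], [0, 0, 0, 0, 0, 0, 3], [0, 0, 0, 0, 0, 0, 3]], squeeze=15)

```text
clock: 11.18
ee_pos: [0.6996, 0.0064, 0.0133]
eef_rot: [180.0, 0.0, 91.6]
force: [-2.0, -0.9, 5.7]
opening: 0.467
grip_force: 15.0
```

Run:
```python
from h import *
a=np.radians(1.5); R=np.array([[np.cos(a),-np.sin(a)],[np.sin(a),np.cos(a)]])
for y in(.0395,-.0395):
    p=np.array([.55,-.3196])+R@[.052,y]; print(p.round(4)); tell(p,.15)
```

```text
[ 0.6009 -0.2788]
at [0.6996 0.0064 0.0133] yaw 91.55 shift cm [-28.24 -10.63 -13.68]
[ 0.603  -0.3577]
at [0.6996 0.0064 0.0133] yaw 91.55 shift cm [-36.14 -10.64 -13.68]
```

Call:
send_rows(deltas=[[0, 0, -1, 0, 0, 0, 3], [0, 0, -3, 0, 0, 0, 3], [0, 0, -3, 0, 0, 0, 3], [0, 0, -3, 0, 0, 0, 3], [-3.29, -0.97, -2, 0, 0, 0, 3], [-3.29, -0.97, 0, 0, 0, 0, 3], [-3.29, -0.97, 0, 0, 0, 0, 3], [-3.29, -0.97, 0, 0, 0, 0, 3], [-3.29, -0.97, 0, 0, 0, 0, 3], [-3.29, -0.97, 0, 0, 0, 0, 3], [-3.29, -0.97, 0, 0, 0, 0, 3], [-3.29, -0.97, 0, 0, 0, 0, 3], [-3.29, -0.97, 0, 0, 0, 0, 3], [-3.29, -0.97, 0, 0, 0, 0, 3], [-3.29, -0.97, 0, 0, 0, 0, 3], [0, 0, 0, 0, 0, 0, 3], [0, 0, 0, 0, 0, 0, 3], [0, 0, 0, 0, 0, 0, 3]])

```text
clock: 12.68
ee_pos: [0.6025, -0.3579, 0.1328]
eef_rot: [-180.0, -0.0, 91.5]
force: [0.6, 0.6, -1.3]
opening: 0.472
grip_force: 15.0
```

Run:
```python
from h import *
tell([.603,-.3577],.019); print(robot.get_obs()["opening"])
```

```text
at [ 0.6025 -0.3579  0.1328] yaw 91.53 shift cm [ 0.02  0.05 11.38]
0.4716863751624599
```

Call:
send_rows(deltas=[[0, 0, 3, 0, 0, 0, 3], [0, 0, 3, 0, 0, 0, 3], [0, 0, 3, 0, 0, 0, 3], [0, 0, 1.5, 0, 0, 0, 3], [0, 0, 0.6, 0, 0, 0, 3], [0, 0, 0.3, 0, 0, 0, 3], [0, 0, 0, 0, 0, 0, 3], [0, 0, 0, 0, 0, 0, 3], [0, 0, 0, 0, 0, 0, 6], [0, 0, 0, 0, 0, 0, 6], [0, 0, 0, 0, 0, 0, 6], [0, 0, 0, 0, 0, 0, 6], [0, 0, 0, 0, 0, 0, 6], [0, 0, -1, 0, 0, 0, 6], [0, 0, -3, 0, 0, 0, 6], [0, 0, -3, 0, 0, 0, 6], [0, 0, -3, 0, 0, 0, 6], [0, 0, -4, 0, 0, 0, 6.8]])

```text
clock: 14.18
ee_pos: [0.6017, -0.3578, 0.1591]
eef_rot: [-179.9, -0.1, 91.5]
force: [0.5, 0.5, -0.6]
opening: 0.679
grip_force: 0.0
```

Call:
send_rows(deltas=[[3.08, -1.5, 0, 0, 0, 0, 6.8], [3.08, -1.5, 0, 0, 0, 0, 6.8], [3.08, -1.5, 0, 0, 0, 0, 6.8], [3.08, -1.5, 0, 0, 0, 0, 6.8], [3.08, -1.5, 0, 0, 0, 0, 6.8], [3.08, -1.5, 0, 0, 0, 0, 6.8], [3.08, -1.5, 0, 0, 0, 0, 6.8], [3.08, -1.5, 0, 0, 0, 0, 6.8], [3.08, -1.5, 0, 0, 0, 0, 6.8], [3.08, -1.5, 0, 0, 0, 0, 6.8], [0, 0, 0, 0, 0, 0, 6.8], [0, 0, 0, 0, 0, 0, 6.8], [0, 0, 0, 0, 0, 0, 6.8]])

```text
clock: 15.27
ee_pos: [0.4445, -0.0545, 0.1594]
eef_rot: [179.9, 0.0, 91.6]
force: [-0.0, -0.5, 0.0]
opening: 0.73
grip_force: 0.0
```

Run:
```python
from h import *
c=cam("wrist"); t=cam("top"); save(c,"w3.png")
im=t["img"][150:320,430:580,::-1]; cv2.imwrite("pics/t3.png",cv2.resize(im,None,fx=3,fy=3))
k=blobs(c,(50,120,50),(80,255,255),800)[0]; q=cv2.minEnclosingCircle(k); print(q,cv2.boundingRect(k))
p=ray(c,[q[0]],.056)[0,:2]; print(p); tell(p,.013)
k=[k for k in blobs(t,(24,120,60),(34,255,255),150)]
for k in k: print(cv2.minEnclosingCircle(k),ray(t,[cv2.minEnclosingCircle(k)[0]],.061))
```

```text
((321.9794921875, 149.48748779296875), 35.02290344238281) (288, 115, 69, 70)
[0.44491769 0.00409616]
at [ 0.4445 -0.0551  0.1589] yaw 91.5 shift cm [ 5.92  0.19 14.59]
((528.5843505859375, 201.1265106201172), 12.229653358459473) [[ 0.60085774 -0.3580947   0.061     ]]
```

View pics/w3.png

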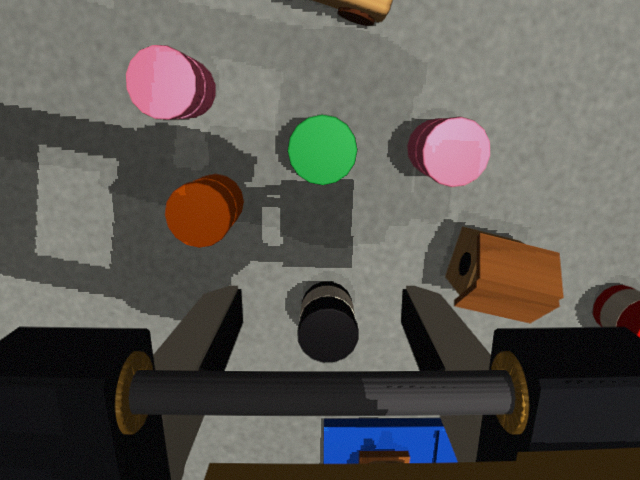

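The wrist view shows the green pot at (322,149), with pink pots at (455,151) and (162,82), orange at (200,212) and black at (328,335). The finger paths are clear.

Call:
send_rows(deltas=[[2.9, 0.1, 0, 0, 0, 0, 6.8], [2.9, 0.1, 0, 0, 0, 0, 6.8], [0, 0, 3, 0, 0, 0, 6.8], [0, 0, 3, 0, 0, 0, 6.8], [0, 0, 3, 0, 0, 0, 6.8], [0, 0, 3, 0, 0, 0, 6.8], [0, 0, 1.6, 0, 0, 0, 6.8], [0, 0, 1, 0, 0, 0, 6.8], [0, 0, 0, 0, 0, 0, 6.8], [0, 0, 0, 0, 0, 0, 3], [0, 0, 0, 0, 0, 0, 3], [0, 0, 0, 0, 0, 0, 3], [0, 0, 0, 0, 0, 0, 3], [0, 0, 0, 0, 0, 0, 3], [0, 0, 0, 0, 0, 0, 3], [0, 0, 0, 0, 0, 0, 3], [0, 0, 0, 0, 0, 0, 3]], squeeze=15)

```text
clock: 16.78
ee_pos: [0.4452, 0.0036, 0.0135]
eef_rot: [179.9, 0.0, 91.6]
force: [-2.0, -0.4, 6.8]
opening: 0.469
grip_force: 15.0
```

Run:
```python
from h import *
tell([.601,-.279],.1)
```

```text
at [0.4452 0.0036 0.0135] yaw 91.55 shift cm [-28.67  14.82  -8.63]
```

Call:
send_rows(deltas=[[0, 0, -1, 0, 0, 0, 3], [0, 0, -3, 0, 0, 0, 3], [0, 0, -3, 0, 0, 0, 3], [0, 0, -3, 0, 0, 0, 3], [0, 0, -2, 0, 0, 0, 3], [-3.185, 1.647, 0, 0, 0, 0, 3], [-3.185, 1.647, 0, 0, 0, 0, 3], [-3.185, 1.647, 0, 0, 0, 0, 3], [-3.185, 1.647, 0, 0, 0, 0, 3], [-3.185, 1.647, 0, 0, 0, 0, 3], [-3.185, 1.647, 0, 0, 0, 0, 3], [-3.185, 1.647, 0, 0, 0, 0, 3], [-3.185, 1.647, 0, 0, 0, 0, 3], [-3.185, 1.647, 0, 0, 0, 0, 3], [0, 0, 0, 0, 0, 0, 3], [0, 0, 0, 0, 0, 0, 3], [0, 0, 0, 0, 0, 0, 3]])

```text
clock: 18.2
ee_pos: [0.6003, -0.2786, 0.1328]
eef_rot: [-180.0, -0.0, 91.5]
force: [-0.3, 0.2, 0.6]
opening: 0.466
grip_force: 15.0
```

Run:
```python
from h import *
tell([.601,-.279],.0193); print(robot.get_obs()["opening"])
```

```text
at [ 0.6003 -0.2786  0.1328] yaw 91.53 shift cm [-0.05  0.07 11.35]
0.4660622231730043
```

Call:
send_rows(deltas=[[0, 0.1, 3, 0, 0, 0, 3], [0, 0, 3, 0, 0, 0, 3], [0, 0, 3, 0, 0, 0, 3], [0, 0, 1.5, 0, 0, 0, 3], [0, 0, 0.5, 0, 0, 0, 3], [0, 0, 0.3, 0, 0, 0, 3], [0, 0, 0, 0, 0, 0, 3], [0, 0, 0, 0, 0, 0, 3], [0, 0, 0, 0, 0, 0, 6], [0, 0, 0, 0, 0, 0, 6], [0, 0, 0, 0, 0, 0, 6], [0, 0, 0, 0, 0, 0, 6], [0, 0, 0, 0, 0, 0, 6], [0, 0, -1, 0, 0, 0, 6], [0, 0, -3, 0, 0, 0, 6], [0, 0, -3, 0, 0, 0, 6], [0, 0, -3, 0, 0, 0, 6], [0, 0, -4, 0, 0, 0, 7]])

```text
clock: 19.7
ee_pos: [0.6008, -0.2785, 0.1601]
eef_rot: [-179.9, -0.1, 91.5]
force: [1.2, -1.1, -0.2]
opening: 0.679
grip_force: 0.0
```

Call:
send_rows(deltas=[[3.17, -0.82, 0, 0, 0, 0, 7], [3.17, -0.82, 0, 0, 0, 0, 7], [3.17, -0.82, 0, 0, 0, 0, 7], [3.17, -0.82, 0, 0, 0, 0, 7], [3.17, -0.82, 0, 0, 0, 0, 7], [3.17, -0.82, 0, 0, 0, 0, 7], [3.17, -0.82, 0, 0, 0, 0, 7], [3.17, -0.82, 0, 0, 0, 0, 7], [3.17, -0.82, 0, 0, 0, 0, 7], [3.17, -0.82, 0, 0, 0, 0, 7], [3.17, -0.82, 0, 0, 0, 0, 7], [3.17, -0.82, 0, 0, 0, 0, 7], [0, 0, 0, 0, 0, -0.1135, 7], [0, 0, 0, 0, 0, -0.1135, 7], [0, 0, 0, 0, 0, -0.1135, 7], [0, 0, 0, 0, 0, -0.1135, 7], [0, 0, 0, 0, 0, -0.1135, 7], [0, 0, 0, 0, 0, -0.1135, 7], [0, 0, 0, 0, 0, -0.1135, 7], [0, 0, 0, 0, 0, -0.1135, 7]])

```text
clock: 21.37
ee_pos: [0.4929, 0.0987, 0.1605]
eef_rot: [180.0, 0.0, 143.9]
force: [-1.1, 0.5, 0.6]
opening: 0.752
grip_force: 0.0
```

Call:
send_rows(deltas=[[0, 0, 0, 0, 0, -0.1135, 7], [0, 0, 0, 0, 0, -0.1135, 7], [0, 0, 0, 0, 0, -0.1135, 7], [0, 0, 0, 0, 0, 0, 7], [0, 0, 0, 0, 0, 0, 7], [0, 0, 0, 0, 0, 0, 7]])

```text
clock: 21.87
ee_pos: [0.493, 0.0987, 0.1601]
eef_rot: [180.0, 0.0, 162.9]
force: [0.3, 0.4, -0.2]
opening: 0.756
grip_force: 0.0
```

Run:
```python
from h import *
c=cam("wrist"); save(c,"w4.png"); tell([.44,.1146],.013)
for k in blobs(c,(8,60,60),(25,255,255),1500): print(cv2.contourArea(k),cv2.minAreaRect(k),cv2.boundingRect(k))
```

```text
at [0.4929 0.0987 0.1599] yaw 162.89 shift cm [ 5.53 -0.04 14.69]
9177.0 ((330.5, 149.0), (69.0, 144.0), 0.0) (296, 77, 70, 145)
5345.0 ((66.83599853515625, 113.6520004272461), (105.63185119628906, 70.39141845703125), 10.30484676361084) (15, 75, 106, 72)
```

View pics/w4.png

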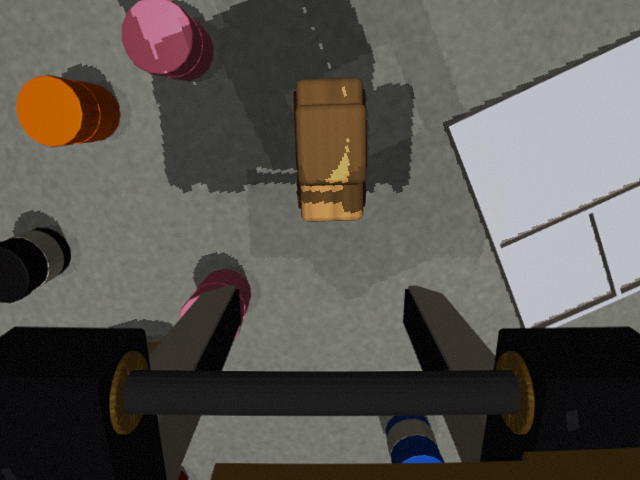

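The wrist view shows the car at (331,149), aligned with the tool: rear at v=77, bonnet end at v=220, roof between v=105 and v=182.

Run:
```python
from h import *
c=cam("wrist")
e=ray(c,[[331,78],[332,220]],.035)[:,:2]; print(e,np.linalg.norm(e[0]-e[1]))
r=ray(c,[[331.5,105],[332.5,182]],.057)[:,:2]; print(r, r.mean(0))
d=r[0]-r[1]; print("axis",np.degrees(np.arctan2(d[1],d[0])))
p=e.mean(0); print(p); tell(p,.014); tell(r.mean(0),.014)
a=np.radians(8.75)
b=np.array([.5335,.2994])-.041*np.array([np.cos(a),np.sin(a)]); print("bay",b)
```

```text
[[0.39819171 0.134996  ]
 [0.48885035 0.10837465]] 0.09448642584732618
[[0.41500042 0.12973667]
 [0.46015109 0.11678842]] [0.43757576 0.12326254]
axis 163.99824311020797
[0.44352103 0.12168532]
at [0.4929 0.0987 0.1599] yaw 162.93 shift cm [ 5.4   0.74 14.58]
at [0.4929 0.0987 0.1599] yaw 162.93 shift cm [ 6.02  0.72 14.58]
bay [0.49297718 0.29316294]
```

Call:
send_rows(deltas=[[2.7, 0.35, 0, 0, 0, 0, 7], [2.7, 0.35, 0, 0, 0, -0.017, 7], [0, 0, 3, 0, 0, 0, 7], [0, 0, 3, 0, 0, 0, 7], [0, 0, 3, 0, 0, 0, 7], [0, 0, 3, 0, 0, 0, 7], [0, 0, 1.6, 0, 0, 0, 7], [0, 0, 1, 0, 0, 0, 7], [0, 0, 0, 0, 0, 0, 7], [0, 0, 0, 0, 0, 0, 3], [0, 0, 0, 0, 0, 0, 3], [0, 0, 0, 0, 0, 0, 3], [0, 0, 0, 0, 0, 0, 3], [0, 0, 0, 0, 0, 0, 3], [0, 0, 0, 0, 0, 0, 3], [0, 0, 0, 0, 0, 0, 3], [0, 0, 0, 0, 0, 0, 3]], squeeze=20)

```text
clock: 23.38
ee_pos: [0.4438, 0.1212, 0.0145]
eef_rot: [180.0, 0.1, 164.1]
force: [-1.4, -1.3, 7.3]
opening: 0.469
grip_force: 20.0
```

Run:
```python
from h import *
tell([.493,.2932],.1)
```

```text
at [0.4438 0.1212 0.0145] yaw 164.05 shift cm [-0.02 17.89 -8.54]
```

Call:
send_rows(deltas=[[0, 0, -1, 0, 0, 0, 3], [0, 0, -3, 0, 0, 0, 3], [0, 0, -3, 0, 0, 0, 3], [0, 0, -3, 0, 0, 0, 3], [0, 0, -3, 0, 0, 0, 3], [0, 2.98, 0, 0, 0, 0, 3], [0, 2.98, 0, 0, 0, 0, 3], [0, 2.98, 0, 0, 0, 0, 3], [0, 2.98, 0, 0, 0, 0, 3], [0, 2.98, 0, 0, 0, 0, 3], [0, 2.98, 0, 0, 0, 0, 3], [0, 0, 0, 0, 0, 0.114, 3], [0, 0, 0, 0, 0, 0.114, 3], [0, 0, 0, 0, 0, 0.114, 3], [0, 0, 0, 0, 0, 0.114, 3], [0, 0, 0, 0, 0, 0.114, 3], [0, 0, 0, 0, 0, 0.114, 3], [0, 0, 0, 0, 0, 0.114, 3], [0, 0, 0, 0, 0, 0.114, 3], [0, 0, 0, 0, 0, 0.114, 3]])

```text
clock: 25.05
ee_pos: [0.4923, 0.293, 0.1443]
eef_rot: [-180.0, -0.0, 104.9]
force: [-0.2, 0.7, -2.0]
opening: 0.473
grip_force: 20.0
```

Call:
send_rows(deltas=[[0, 0, 0, 0, 0, 0.114, 3], [0, 0, 0, 0, 0, 0, 3], [0, 0, 0, 0, 0, 0, 3], [0, 0, 0, 0, 0, 0, 3]])

```text
clock: 25.38
ee_pos: [0.4924, 0.293, 0.1439]
eef_rot: [180.0, 0.0, 99.0]
force: [-0.2, -0.4, -1.6]
opening: 0.47
grip_force: 20.0
```

Run:
```python
from h import *
c=cam("wrist"); save(c,"w5.png"); tell([.493,.2932],.0198)
```

```text
at [0.4924 0.293  0.1439] yaw 98.93 shift cm [1.000e-02 6.000e-02 1.241e+01]
```

View pics/w5.png

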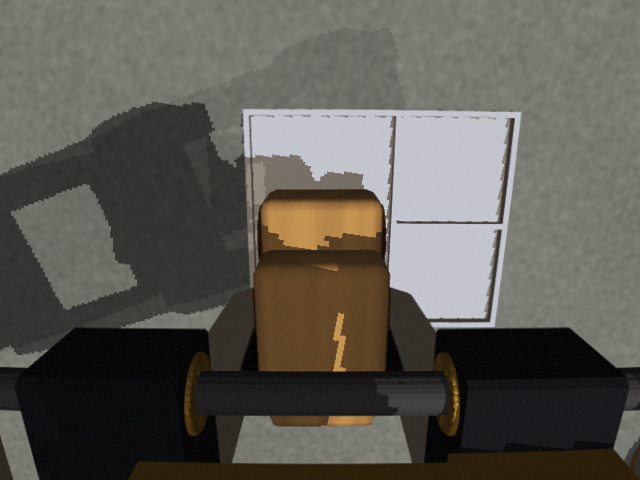

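The white tray's corners sit at (245,110), (520,112) and (496,326), with the car aligned over the long bay. Lowering it.

Call:
send_rows(deltas=[[0.1, 0.2, 0, 0, 0, 0, 3], [0, 0, 3, 0, 0, 0, 3], [0, 0, 3, 0, 0, 0, 3], [0, 0, 3, 0, 0, 0, 3], [0, 0, 2, 0, 0, 0, 3], [0, 0, 0.8, 0, 0, 0, 3], [0, 0, 0.6, 0, 0, 0, 3], [0, 0, 0, 0, 0, 0, 3], [0, 0, 0, 0, 0, 0, 3], [0, 0, 0, 0, 0, 0, 6], [0, 0, 0, 0, 0, 0, 6], [0, 0, 0, 0, 0, 0, 6], [0, 0, 0, 0, 0, 0, 6], [0, 0, 0, 0, 0, 0, 6], [0, 0, -1, 0, 0, 0, 6], [0, 0, -3, 0, 0, 0, 6], [0, 0, -3, 0, 0, 0, 6], [0, 0, -3, 0, 0, 0, 6], [0, 0, -4, 0, 0, 0, 6], [0, 0, 0, 0, 0, 0, 7]])

```text
clock: 27.1
ee_pos: [0.4962, 0.2954, 0.1685]
eef_rot: [179.5, -0.2, 98.7]
force: [1.2, 0.3, 1.7]
opening: 0.679
grip_force: 0.0
```

Run:
```python
from h import *
tell([.7,-.178],.16); tell([.645,-.123],.16)
```

```text
at [0.4962 0.2954 0.1685] yaw 98.74 shift cm [-49.89  12.94   0.81]
at [0.4962 0.2954 0.1685] yaw 98.74 shift cm [-43.62   8.34   0.79]
```

The pose is about 8 mm higher than expected, so I'm checking the car before going on.

Run:
```python
from h import *
o=robot.get_obs(); print(o["ee_pos"],o["eef_rot"],o["force"],o["opening"])
c=cam("wrist"); t=cam("scene")
w=cv2.resize(c["img"],(400,300)); s=cv2.resize(t["img"][260:420,340:520],None,fx=2.2,fy=1.875)[:300]
cv2.imwrite("pics/w6.png",np.hstack([w,s])[:,:,::-1])
```

```text
[0.49623347 0.2954166  0.16854356] [179.47483935  -0.18924011  98.73892129] [1.20298814 0.30404536 1.6826844 ] 0.678669038142869
```

View pics/w6.png

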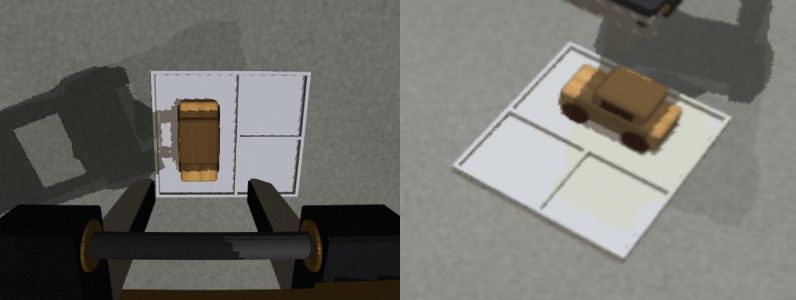

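The wrist and scene views show the car upright and flat in the long bay of the white tray, about (199,140) in the left panel. The offset was just motion transient. Red pot next.

Call:
send_rows(deltas=[[-3.33, 0.92, 0, 0, 0, 0, 7.5], [-3.33, 0.92, 0, 0, 0, 0, 7.5], [-3.33, 0.92, 0, 0, 0, 0, 7.5], [-3.33, 0.92, 0, 0, 0, 0, 7.5], [-3.33, 0.92, 0, 0, 0, 0, 7.5], [-3.33, 0.92, 0, 0, 0, 0, 7.5], [-3.33, 0.92, 0, 0, 0, 0, 7.5], [-3.33, 0.92, 0, 0, 0, 0, 7.5], [-3.33, 0.92, 0, 0, 0, 0, 7.5], [-3.33, 0.92, 0, 0, 0, 0, 7.5], [-3.33, 0.92, 0, 0, 0, 0, 7.5], [-3.33, 0.92, 0, 0, 0, 0, 7.5], [-3.33, 0.92, 0, 0, 0, 0, 7.5], [-3.33, 0.92, 0, 0, 0, 0, 7.5], [-3.33, 0.92, 0, 0, 0, 0, 7.5], [0, 0, 0, 0, 0, 0, 7.5], [0, 0, 0, 0, 0, 0, 7.5], [0, 0, 0, 0, 0, 0, 7.5]])

```text
clock: 28.7
ee_pos: [0.706, -0.1781, 0.1584]
eef_rot: [-179.9, -0.1, 98.7]
force: [0.4, 0.5, -0.4]
opening: 0.807
grip_force: 0.0
```

Run:
```python
from h import *
c=cam("wrist")
for k in blobs(c,(0,190,60),(4,255,255),800)+blobs(c,(174,190,60),(180,255,255),800):
    q=cv2.minEnclosingCircle(k); print(q,cv2.boundingRect(k)); p=ray(c,[q[0]],.056)[0,:2]; print(p.round(4)); tell(p,.0135)
```

```text
((325.10986328125, 154.11190795898438), 34.84507369995117) (291, 120, 69, 69)
[ 0.7012 -0.1224]
at [ 0.7061 -0.1775  0.1589] yaw 98.77 shift cm [ 5.51  0.38 14.55]
```

Call:
send_rows(deltas=[[2.7, 0.17, 0, 0, 0, 0, 7.5], [2.7, 0.17, 0, 0, 0, 0, 7.5], [0, 0, 3, 0, 0, 0, 7.5], [0, 0, 3, 0, 0, 0, 7.5], [0, 0, 3, 0, 0, 0, 7.5], [0, 0, 3, 0, 0, 0, 7.5], [0, 0, 1.6, 0, 0, 0, 7.5], [0, 0, 0.9, 0, 0, 0, 7.5], [0, 0, 0, 0, 0, 0, 7.5], [0, 0, 0, 0, 0, 0, 3], [0, 0, 0, 0, 0, 0, 3], [0, 0, 0, 0, 0, 0, 3], [0, 0, 0, 0, 0, 0, 3], [0, 0, 0, 0, 0, 0, 3], [0, 0, 0, 0, 0, 0, 3], [0, 0, 0, 0, 0, 0, 3], [0, 0, 0, 0, 0, 0, 3]], squeeze=15)

```text
clock: 30.17
ee_pos: [0.7019, -0.1246, 0.0152]
eef_rot: [180.0, 0.0, 98.7]
force: [-2.1, 0.2, 5.7]
opening: 0.468
grip_force: 15.0
```

Run:
```python
from h import *
a=np.radians(8.75); R=np.array([[np.cos(a),-np.sin(a)],[np.sin(a),np.cos(a)]])
p=np.array([.535,.3005])+R@[.052,-.0395]; print(p); tell(p,.019)
```

```text
[0.59240367 0.26937014]
at [ 0.7019 -0.1246  0.0152] yaw 98.73 shift cm [40.61 -4.84 -0.39]
```

Call:
send_rows(deltas=[[0, 0, -1, 0, 0, 0, 3], [0, 0, -3, 0, 0, 0, 3], [0, 0, -3, 0, 0, 0, 3], [0, 0, -3, 0, 0, 0, 3], [3.124, -0.372, -2, 0, 0, 0, 3], [3.124, -0.372, 0, 0, 0, 0, 3], [3.124, -0.372, 0, 0, 0, 0, 3], [3.124, -0.372, 0, 0, 0, 0, 3], [3.124, -0.372, 0, 0, 0, 0, 3], [3.124, -0.372, 0, 0, 0, 0, 3], [3.124, -0.372, 0, 0, 0, 0, 3], [3.124, -0.372, 0, 0, 0, 0, 3], [3.124, -0.372, 0, 0, 0, 0, 3], [3.124, -0.372, 0, 0, 0, 0, 3], [3.124, -0.372, 0, 0, 0, 0, 3], [3.124, -0.372, 0, 0, 0, 0, 3], [3.124, -0.372, 0, 0, 0, 0, 3], [0, 0, 0, 0, 0, 0, 3], [0, 0, 0, 0, 0, 0, 3], [0, 0, 0, 0, 0, 0, 3]])

```text
clock: 31.83
ee_pos: [0.5922, 0.2694, 0.1349]
eef_rot: [180.0, 0.0, 98.8]
force: [0.0, 0.0, -0.8]
opening: 0.466
grip_force: 15.0
```

Run:
```python
from h import *
tell([.5924,.2694],.0203); print(robot.get_obs()["opening"])
```

```text
at [0.5922 0.2694 0.1349] yaw 98.76 shift cm [ 0.    0.02 11.46]
0.4659530817339181
```

Call:
send_rows(deltas=[[0, 0, 3, 0, 0, 0, 3], [0, 0, 3, 0, 0, 0, 3], [0, 0, 3, 0, 0, 0, 3], [0, 0, 1.5, 0, 0, 0, 3], [0, 0, 0.6, 0, 0, 0, 3], [0, 0, 0.36, 0, 0, 0, 3], [0, 0, 0, 0, 0, 0, 3], [0, 0, 0, 0, 0, 0, 3], [0, 0, 0, 0, 0, 0, 6], [0, 0, 0, 0, 0, 0, 6], [0, 0, 0, 0, 0, 0, 6], [0, 0, 0, 0, 0, 0, 6], [0, 0, 0, 0, 0, 0, 6], [0, 0, -1, 0, 0, 0, 6], [0, 0, -3, 0, 0, 0, 6], [0, 0, -3, 0, 0, 0, 6], [0, 0, -3, 0, 0, 0, 6], [0, 0, -3, 0, 0, 0, 6], [0, 0, -3, 0, 0, 0, 6]])

```text
clock: 33.42
ee_pos: [0.592, 0.2695, 0.1825]
eef_rot: [180.0, -0.0, 98.7]
force: [0.4, -0.8, 0.4]
opening: 0.651
grip_force: 0.0
```

Call:
send_rows(deltas=[[-3.3, 0, 0, 0, 0, 0, 6], [-3.3, 0, 0, 0, 0, 0, 6], [-3.3, 0, 0, 0, 0, 0, 6], [-3.3, 0, 0, 0, 0, 0, 6], [-3.3, 0, 0, 0, 0, 0, 6], [-3.3, 0, 0, 0, 0, 0, 6], [-3.3, 0, 0, 0, 0, 0, 6], [-3.3, 0, 0, 0, 0, 0, 6], [0, 0, 0, 0, 0, 0, 6], [0, 0, 0, 0, 0, 0, 6], [0, 0, 0, 0, 0, 0, 6]])

```text
clock: 34.33
ee_pos: [0.6322, 0.0088, 0.1806]
eef_rot: [180.0, -0.0, 98.7]
force: [0.7, 1.4, -0.5]
opening: 0.645
grip_force: 0.0
```

Run:
```python
from h import *
t=cam("top"); s=cam("scene")
a=cv2.resize(t["img"][120:380,90:570],(480,260)); b=s["img"][130:410,120:520]; b=cv2.resize(b,(480,336))
cv2.imwrite("pics/fin.png",np.vstack([a,b])[:,:,::-1])
```

```text
(no output)
```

View pics/fin.png

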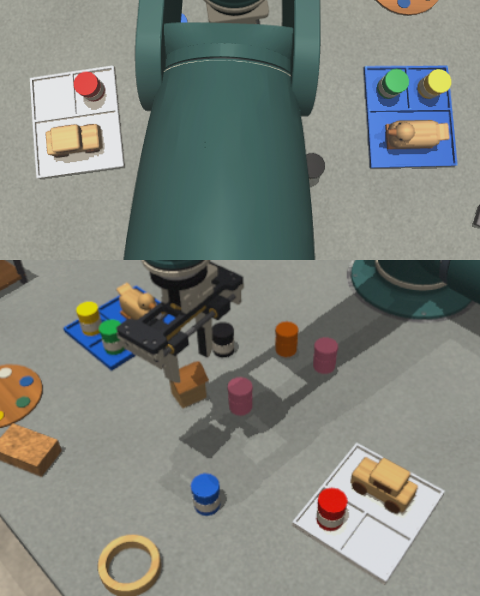

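The final views show duck, green and yellow seated in the blue tray at (415,130), (394,83) and (437,83), and car and red in the white tray at (75,140) and (88,85). The house and the blue and black pots still stand, and the gripper is clear.

```bash
python3 -c "
from station import workorder
print(workorder.sign_off())"
```

```text
the job is handed in; nothing more can be done
None
```

Both kits are made up as asked and handed in at about 34 s on the clock, with nothing else in the stock deliberately moved; I don't have the judge's result.

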